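# Lock the loaded mould press

### The job

One of the two bench presses has a steel mould on its bed: push the mould along the bed until it is fully home against the back stop, then push that press's hand lever up and over past its dead point until it snaps down into lock. Do it all by pushing with the fingers - never lift or tip the mould - and leave the empty press open and the other things on the table where they are.

Things in the scene. Friction and masses are not known exactly. Their poses are not given: they have to be found in the camera images.
- press_a: Bolted-down press, with the mould on its bed, short of the stop. Grey bed 260x150x12 mm; x runs along it from the open end (x=-170, robot side) to the back stop (face x=65, top z=52). Rails along x: inner faces y=+-42.5, tops z=26. Portal over the bed: posts |y| 55-73, crossbar z 100-122, |x|<19, spring strut on its far face to x=36; lever on top. Origin: table level under the crossbar's middle; z up.
- press_b: Bolted-down press, empty, same make as press_a; either may be the left one. Grey bed 260x150x12 mm; x runs along it from the open end (x=-170, robot side) to the back stop (face x=65, top z=52). Rails along x: inner faces y=+-42.5, tops z=26. Portal over the bed: posts |y| 55-73, crossbar z 100-122, |x|<19, spring strut on its far face to x=36; lever on top. Origin: table level under the crossbar's middle; z up.
- mould: Steel mould 130 (x) x 80 (y) x 47 mm, with a round white boss (40 across, top at 59 mm) in the middle. 0.35-0.7 kg, loose on press_a's bed (z=12 mm) between the rails, 2.5 mm play each side. Origin: centre of its underside; x along the press's x. Home: far end on the back stop, origin at x=0 of press_a, boss under the foot. Slides with 1-8 N.
- lever_a (a joint): Hand lever of press_a, rad. 0 = open, leaning 30 deg from upright to the press's -y; grows as it swings over to +y. Dead point 1.30. Locked 1.92: on its stop, nearly level, 80 deg from upright to +y. A spring resists up to the dead point (about 6 N at the grip end, pushed slowly), then drives it on into lock; let go earlier it springs open.
- lever_b (a joint): Hand lever of press_b, rad. 0 = open, leaning 30 deg from upright to the press's -y; grows as it swings over to +y. Dead point 1.30. Locked 1.92: on its stop, nearly level, 80 deg from upright to +y. A spring resists up to the dead point (about 6 N at the grip end, pushed slowly), then drives it on into lock; let go earlier it springs open. Stays open.
- press_a_pivot (a point): Hinge of press_a's hand lever: 150 mm above the press origin, axis along the press's x, between steel cheeks (|x| 12-19, |y|<20, up to z=169 mm in the press frame).
- press_b_pivot (a point): Hinge of press_b's hand lever: 150 mm above the press origin, axis along the press's x, between steel cheeks (|x| 12-19, |y|<20, up to z=169 mm in the press frame).
- lever_a_tip (a point): Point in the end of press_a's black lever grip, 108 mm from the hinge axis, at x=0 of the press. The grip is a round bar 20 mm thick, 52 to 118 mm from the axis; nearer in the lever is a 12 mm steel rod.
- lever_b_tip (a point): Point in the end of press_b's black lever grip, 108 mm from the hinge axis, at x=0 of the press. The grip is a round bar 20 mm thick, 52 to 118 mm from the axis; nearer in the lever is a 12 mm steel rod.
- foot_a: Rubber foot of press_a, 28 mm across, 10 thick, under the crossbar; origin: centre of its underside, 83 mm above the table when open (12 mm over the boss). The lever drives it down by up to 16 mm; being sprung, it presses on the boss with about 10 N when locked.
- bottle_a: Bystander: filled juice bottle, 66 dia x 210 high (mm); origin: centre of its underside.
- bottle_b: Bystander: filled juice bottle, 66 dia x 210 high (mm); origin: centre of its underside.
- cup: Bystander: white open cup, 72 dia x 85 high (mm); origin: centre of its underside.
- jar: Bystander: small glass jar with lid, 56 dia x 70 high (mm); origin: centre of its underside.
- funnel: Bystander: green funnel standing mouth down, 110 dia x 105 high (mm); origin: centre of its underside.
- bowl: Bystander: steel bowl, 120 dia x 50 high (mm); origin: centre of its underside.
- spoon: Bystander: steel spoon, 190 long, lying flat (mm); origin: its middle, underside.

How it is judged:
By the outcome, as a careful person would: the job done as asked, in the order asked, and still so for the second after the job is handed in, with the robot touching nothing.
It also fails if it takes over 53 s, if anything falls off the work surface, if the arm or the gripper's body presses on something with over 40 N, if the wrist force passes 120 N, or if a joint passes its speed limit or range.

### The arm

A 7-joint arm with a two-finger parallel gripper is mounted at the origin on the work surface. World frame = base frame: x ahead of the robot, y to its left, z up, the work surface at z = 0. Lengths are in m, angles in rad, forces in N, time in s.
With the tool pointing down it reaches from about 0.35 to 0.9 m from the base axis. Payload 8.1 kg.
Tool frame: the origin (TCP) lies at the very end of the fingers, on their centre line; the grasp point (between the pads) lies grip_point_offset behind it (grip_point_offset is the distance from the TCP to the grasp point, in m); z points along the fingers, y is the direction in which the jaws open and shut (so a half turn about z gives the same grasp; the last joint's range is limited). The gripper opens to 92 mm and grips with 3 to 60 N. Pads are 19 mm wide; open, the fingers measure 130 mm over their backs; the gripper's body (75 mm by 190 mm) begins 47 mm behind the grasp point.
Start: joints at [-1.205, 0.434, 0.025, 1.573, -0.012, 1.134, -0.075], TCP at [0.282, 0.558, 0.227] pointing down, gripper open.
Joint ranges: [-2.62, 2.62], [-0.44, 2.09], [-1.27, 1.32], [0.08, 2.57], [-1.32, 4.46], [0.12, 2], [-2.74, 2.74]. Speed limits (rad/s): [2.22, 2.22, 3.01, 3.01, 3.14, 3.14, 3.14].

### API

Orientations are given as a rotation vector (axis times angle).
In Python, from cell import * gives the robot as it stands.
- The arm moves only by the tool drive_tool, never from a script. Its argument "increments" is a list of rows, each an object of numbers: "grip": the gripper's target within -1 to 1 (shut at 1, half-way at 0, fully open at -1); "tx", "ty", "tz": the shift along the world's x, y, z normalised to -1 to 1, where 1 is 400 mm; "turn": the turn about the world's z normalised to -1 to 1, where 1 is 60 degrees. In form: [{"grip": .., "tx": .., "ty": .., "tz": .., "turn": ..}, ...]. A call has 1 to 20 rows; each row is the pose to reach, as a shift and turn from the pose measured when the call began; what a row does not reach only later rows make up. A row lasts 1/10 s, in which the tool goes at most 50 mm and 8.59 degrees, less where a joint would pass 70% of its speed; a pose out of reach is approached as far as the arm can. A call with a number of a shift or a turn outside -1 to 1 is refused whole. A call with a gripper value outside its range is refused whole. The fingers move at their own pace and stop on an object; "newtons" is the grip in N (left out, the last holds). Time passes only in rows, so rows that repeat a pose let the fingers close. It gives the time, the measured TCP pose, the force and the opening at its end, in the units of the state.
- observe(): the state, without advancing time (a new reading comes with each control period).
- get_image(name): name is "scene" or "top" or "wrist"; returns the picture (420x560x3 uint8, red, green, blue); there is no depth.
- camera_info(name): a dict with "fx", "fy", "cx", "cy" (pixels), "distortion" ([k1, k2, p1, p2, k3] as OpenCV has them; the pictures are not rectified), "eye" and "rotation" of the camera in the world; the wrist camera has in their place "hand_eye" (4x4, takes a point from camera to tool coordinates, whose origin is the TCP and whose axes are the flange's). Camera axes: x right, y down, z forward; pixel columns grow to the right and rows downward; lengths in m; the calibration is good to about 2 mm. A picture is of the moment at which its call begins: read the wrist's pose just before it. camera_info takes no time and is no camera call.
- sign_off(): hands the job in, once; it reports no verdict.
The state is a dict: "clock": time; "joints": joint angles; "dq": joint speeds; "joint_efforts": joint torques, N m; "position": TCP position; "ee_rot": TCP orientation; "force": force on the tool from outside, world axes, zero at the start; "ft_torque": the same for the moment, N m; "width": opening from 0.0 (shut) to 1.0 (fully open).
Only numpy, scipy, OpenCV 4.12 (cv2) and the standard library are available. Lean on these libraries where they do the work, as an engineer would, in place of code of your own. Each camera call takes 0.05 s, during which the arm holds its last target. There are 200 camera calls.

## Working session

There is one attempt and no reset: what is moved stays moved. The work goes in short steps, Python scripts to look and compute and a tool call to move; the robot and the scene stay as the last step left them, time stands still between calls to the robot, and variables do not carry over. Pictures are saved under pics/ and viewed, about 8 in all and at most 12, crops included, and the job is handed in when it is done.

Besides the shell and the picture viewer there is one more tool, called in YAML: its name, and indented under it one key for each argument. drive_tool: Moves the arm, as the interface text tells. Its arguments: {"type":"object","properties":{"increments":{"type":"array","items":{"type":"object","properties":{"grip":{"type":"number"},"tx":{"type":"number"},"ty":{"type":"number"},"tz":{"type":"number"},"turn":{"type":"number"}}}},"newtons":{"type":"number"}},"required":["increments"]}

```bash
mkdir -p pics; python3 - <<'E'
from cell import *
import cv2
print(observe())
for n in("scene","top"):
    cv2.imwrite(f"pics/{n}0.png",get_image(n)[...,::-1]); print(n,camera_info(n))
print(camera_info("wrist"))
E
```

```text
{'clock': 0.0, 'joints': array([-1.20463215,  0.43518441,  0.02502664,  1.57407447, -0.01157628,
        1.13396429, -0.07510012]), 'dq': array([ 0.00189961, -0.00194404, -0.00104144,  0.0004392 ,  0.00083181,
       -0.00056128, -0.00061561]), 'joint_efforts': array([-7.37072914e-04, -6.67850089e+01,  9.84572768e-01, -3.14469516e+01,
       -6.04530377e-02,  4.23865614e-02,  1.94753261e-04]), 'position': array([0.28223083, 0.55710533, 0.2259783 ]), 'ee_rot': array([-7.29735927e-01, -3.05549102e+00,  2.31941763e-03]), 'force': array([-1.07784434, -0.48239682, -1.10414386]), 'ft_torque': array([-0.00929234,  0.03952927,  0.03756745]), 'width': 1.0049314321173746}
scene {'fx': 440.933683884246, 'fy': 440.933683884246, 'cx': 275.4447834293461, 'cy': 205.94924597741866, 'distortion': array([-0.10295501,  0.        ,  0.        ,  0.        ,  0.        ]), 'eye': array([ 1.44759046, -0.1723791 ,  0.76531988]), 'rotation': array([-1.7612232 , -1.44487784,  0.78141918])}
top {'fx': 417.2368645521674, 'fy': 417.2368645521674, 'cx': 276.08484538312933, 'cy': 206.54200503618432, 'distortion': array([-0.11948752,  0.        ,  0.        ,  0.        ,  0.        ]), 'eye': array([ 0.32669572, -0.01563033,  1.43217483]), 'rotation': array([-2.1438013 ,  2.08493559, -0.20881034])}
{'fx': 337.32769838612927, 'fy': 337.32769838612927, 'cx': 282.10182277107987, 'cy': 213.92916892555468, 'distortion': array([-0.02285483,  0.        ,  0.        ,  0.        ,  0.        ]), 'hand_eye': array([[ 5.12046854e-05, -9.59820146e-01, -2.80615904e-01,
         7.52366510e-02],
       [ 9.99999929e-01, -5.58318322e-05,  3.73439986e-04,
        -3.28589675e-04],
       [-3.74102521e-04, -2.80615903e-01,  9.59820074e-01,
        -1.59474599e-01],
       [ 0.00000000e+00,  0.00000000e+00,  0.00000000e+00,
         1.00000000e+00]])}
```

View pics/scene0.png

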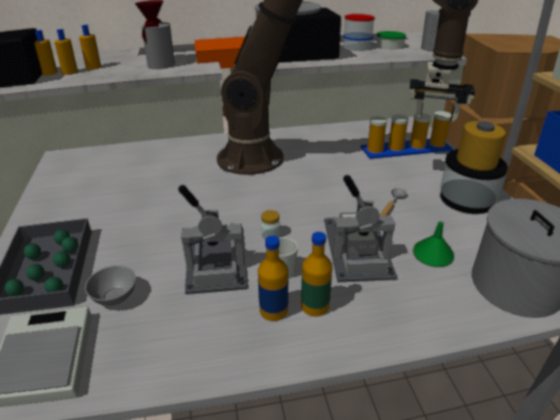

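View pics/top0.png

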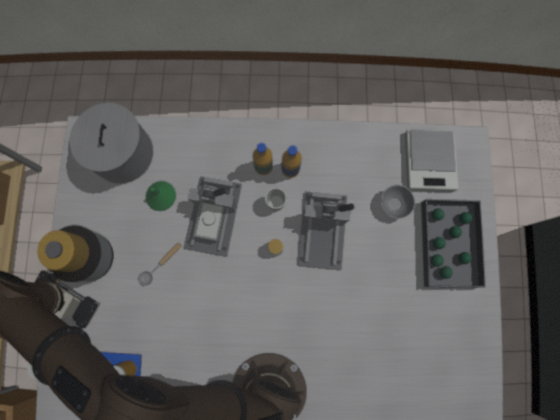

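The top picture shows the mould with its white boss in the left press, boss around (208,218). The right press is empty. I'll enlarge the left press to measure it.

```bash
python3 - <<'E'
import cv2
a=cv2.imread("pics/top0.png")[165:265,170:290]
b=cv2.resize(a,None,fx=6.5,fy=6,interpolation=cv2.INTER_CUBIC)
b=cv2.resize(a,None,fx=6,fy=6,interpolation=cv2.INTER_CUBIC)
b=cv2.convertScaleAbs(b,alpha=1.6,beta=10)
for i in range(0,720,60): cv2.putText(b,str(170+i//6),(i,10),0,.4,(0,255,255),1); cv2.line(b,(i,0),(i,600),(90,90,0),1)
for i in range(0,600,60): cv2.putText(b,str(165+i//6),(0,i+10),0,.4,(0,255,255),1); cv2.line(b,(0,i),(720,i),(90,90,0),1)
cv2.imwrite("pics/c1.png",b)
E
```

```text
(no output)
```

View pics/c1.png

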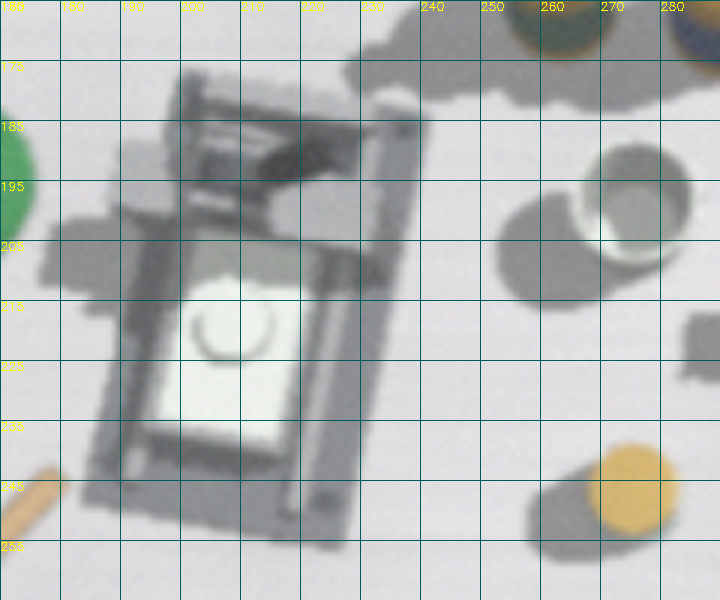

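```bash
cat > h.py <<'E'
from cell import *
import numpy as np, cv2
from scipy.spatial.transform import Rotation as R
from scipy.optimize import least_squares
def K(i): return np.array([[i['fx'],0,i['cx']],[0,i['fy'],i['cy']],[0,0,1]])
def wcam(n,o=None):
    i=camera_info(n)
    if n!="wrist": return R.from_rotvec(i['rotation']).as_matrix(),i['eye'],i
    o=o or observe(); H=i['hand_eye']; r=R.from_rotvec(o['ee_rot']).as_matrix()
    return r@H[:3,:3], r@H[:3,3]+o['position'], i
def ray(n,px,z,c=None):
    M,e,i=c or wcam(n)
    u=cv2.undistortPoints(np.array(px,float).reshape(-1,1,2),K(i),i['distortion']).reshape(-1,2)
    d=np.c_[u,np.ones(len(u))]@M.T
    return e+d*((np.atleast_1d(z)-e[2])/d[:,2])[:,None]
def proj(n,P,c=None):
    M,e,i=c or wcam(n)
    return cv2.projectPoints((np.asarray(P,float)-e)@M,np.zeros(3),np.zeros(3),K(i),i['distortion'])[0].reshape(-1,2)
def pw(P,pose):
    c,s=np.cos(pose[2]),np.sin(pose[2]); P=np.asarray(P,float).reshape(-1,3)
    return np.c_[pose[0]+c*P[:,0]-s*P[:,1],pose[1]+s*P[:,0]+c*P[:,1],P[:,2]]
E
python3 - <<'E'
from h import *
px=np.array([(183.5,248.7),(227,256.2),(241.3,184.5),(199.7,177)])
P=[(-.17,.075,.012),(-.17,-.075,.006),(.09,-.075,.006),(.09,.075,.012)]
# far-left hidden maybe by stop
f=lambda p:(proj("top",pw(P,p))-px)[:3].ravel()
s=least_squares(f,[.6,.15,0]); print(s.x,np.degrees(s.x[2]),s.fun)
f=lambda p:(proj("top",pw(P,p))-px).ravel()
s2=least_squares(f,[.6,.15,0]); print(s2.x,np.degrees(s2.x[2]),s2.fun)
p=s.x
def loc(q):
    c,s_=np.cos(p[2]),np.sin(p[2]);d=q[:,:2]-p[:2];return np.c_[c*d[:,0]+s_*d[:,1],-s_*d[:,0]+c*d[:,1]]
print("boss",loc(ray("top",[(208.5,218.7)],.071)),"near edge",loc(ray("top",[(196.5,235.8),(217,239)],.059)))
print("cup",ray("top",[(275.5,198)],.085),"jar",ray("top",[(275.3,246)],.07))
print("funnel",ray("top",[(161,195)],.0),"bottle",ray("top",[(262,149),(291,150)],.21),"spoon",ray("top",[(180,244),(145,278)],.01))
print("tip",pw([0,-.054,.15+.0935],p),proj("top",pw([0,-.054,.2435],p)))
E
```

```text
[ 0.61580976  0.20589882 -0.14945779] -8.563300866667756 [ 0.29994307 -0.07328128 -0.2950395   0.50509121 -0.00326849 -0.45557627]
[ 0.61535858  0.2059392  -0.14833942] -8.499222796715866 [ 0.32804675  0.09158183 -0.25394117  0.62259391 -0.04382822 -0.35961662
 -0.03336538 -0.39924078]
boss [[-0.06121753  0.00105199]] near edge [[-0.1231972   0.03103187]
 [-0.12137981 -0.03862713]]
cup [[ 0.62877321 -0.00446615  0.085     ]] jar [[ 0.47128319 -0.00821885  0.07      ]]
funnel [[0.64774475 0.40361903 0.        ]] bottle [[ 0.75436961  0.04046589  0.21      ]
 [ 0.75359922 -0.0489623   0.21      ]] spoon [[0.47454931 0.32012691 0.01      ]
 [0.35395454 0.43366506 0.01      ]]
tip [[0.60776905 0.15250082 0.2435    ]] [[221.73029528 191.72495989]]
```

Both presses are located, and the lever tip I computed for press_a projects right onto the black grip in the picture. The mould needs about 60 mm of travel. Next I approach the open end with the fingers shut.

drive_tool:
  increments:
    - {"grip": 1, "ty": -0.12}
    - {"grip": 1, "ty": -0.24}
    - {"grip": 1, "ty": -0.36}
    - {"grip": 1, "ty": -0.48, "turn": 0.12}
    - {"grip": 1, "ty": -0.58, "tx": 0.06, "turn": 0.24}
    - {"grip": 1, "ty": -0.66, "tx": 0.14, "turn": 0.305}
    - {"grip": 1, "ty": -0.74, "tx": 0.22, "turn": 0.305}
    - {"grip": 1, "ty": -0.82, "tx": 0.31, "turn": 0.305}
    - {"grip": 1, "ty": -0.82, "tx": 0.425, "turn": 0.305}
    - {"grip": 1, "ty": -0.82, "tx": 0.425, "turn": 0.305}
    - {"grip": 1, "ty": -0.82, "tx": 0.425, "turn": 0.305}
    - {"grip": 1, "ty": -0.82, "tx": 0.425, "turn": 0.305}
  newtons: 20

```text
invalid input
```

```bash
python3 - <<'E'
from h import *
o=observe(); im=get_image("wrist"); c=wcam("wrist",o)
print(o['clock'],o['position'],o['ee_rot'],o['width'])
r=R.from_rotvec(o['ee_rot']).as_matrix();print("tool x ang",np.degrees(np.arctan2(r[1,0],r[0,0])))
p=[.6156,.2059,-.149]
P=pw([(-.17,.075,.012),(-.17,-.075,.012),(-.125,.04,.059),(-.125,-.04,.059),(-.15,.0425,.026),(-.15,-.0425,.026)],p)
q=proj("wrist",P,c);print(q)
b=im[...,::-1].copy()
for a in q: cv2.drawMarker(b,tuple(map(int,a)),(0,0,255),0,12,1)
cv2.imwrite("pics/w1.png",b)
E
```

```text
0.1 [0.28223206 0.55716406 0.22603885] [-7.29694566e-01 -3.05549576e+00  2.12645066e-03] 0.999581845104825
tool x ang 153.13709866274493
[[176.01869797 380.97784485]
 [ 79.20357269 406.84143786]
 [154.31290127 442.20435973]
 [ 99.03481944 455.71942561]
 [156.89562172 406.09183685]
 [101.09859541 420.55675248]]
```

View pics/w1.png

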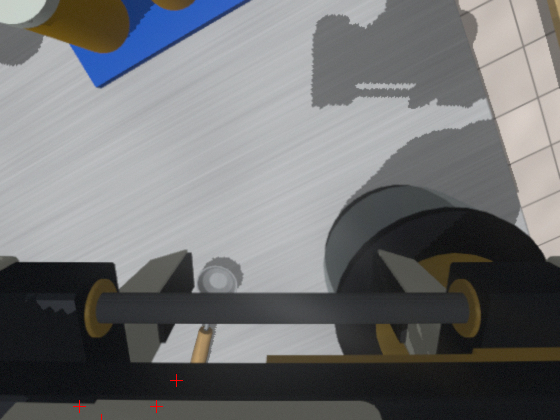

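The move was refused, so the arm is still at its start pose. The wrist picture shows the spoon at (215,280) and the blender at (430,280). The rows probably need every field, so I'll send it again complete.

drive_tool:
  increments:
    - {"grip": 1, "tx": 0, "ty": -0.12, "tz": 0, "turn": 0}
    - {"grip": 1, "tx": 0, "ty": -0.24, "tz": 0, "turn": 0}
    - {"grip": 1, "tx": 0, "ty": -0.36, "tz": 0, "turn": 0}
    - {"grip": 1, "tx": 0, "ty": -0.48, "tz": 0, "turn": 0.12}
    - {"grip": 1, "tx": 0.06, "ty": -0.58, "tz": 0, "turn": 0.24}
    - {"grip": 1, "tx": 0.14, "ty": -0.66, "tz": 0, "turn": 0.305}
    - {"grip": 1, "tx": 0.22, "ty": -0.74, "tz": 0, "turn": 0.305}
    - {"grip": 1, "tx": 0.31, "ty": -0.82, "tz": 0, "turn": 0.305}
    - {"grip": 1, "tx": 0.425, "ty": -0.82, "tz": 0, "turn": 0.305}
    - {"grip": 1, "tx": 0.425, "ty": -0.82, "tz": 0, "turn": 0.305}
    - {"grip": 1, "tx": 0.425, "ty": -0.82, "tz": 0, "turn": 0.305}
    - {"grip": 1, "tx": 0.425, "ty": -0.82, "tz": 0, "turn": 0.305}
  newtons: 20

```text
clock: 1.35
position: [0.4511, 0.2295, 0.2258]
ee_rot: [-0.233, -3.132, 0.003]
force: [0.0, -0.0, -0.3]
width: 0.022
```

```bash
python3 - <<'E'
from h import *
o=observe(); im=get_image("wrist"); c=wcam("wrist",o)
print(grip_point_offset if 'grip_point_offset' in globals() else None)
r=R.from_rotvec(o['ee_rot']).as_matrix();print("tool x ang",np.degrees(np.arctan2(r[1,0],r[0,0])))
p=[.6156,.2059,-.149]
P=pw([(-.17,.075,.012),(-.17,-.075,.012),(-.125,.04,.059),(-.125,-.04,.059),(-.15,.0425,.026),(-.15,-.0425,.026)],p)
q=proj("wrist",P,c);print(q.round())
b=im[...,::-1].copy()
for a in q: cv2.drawMarker(b,tuple(map(int,a)),(0,0,255),0,12,1)
cv2.imwrite("pics/w2.png",b)
E
```

```text
0.0188
tool x ang 171.49769172297357
[[350. 182.]
 [217. 182.]
 [323. 234.]
 [245. 234.]
 [322. 202.]
 [245. 202.]]
```

View pics/w2.png

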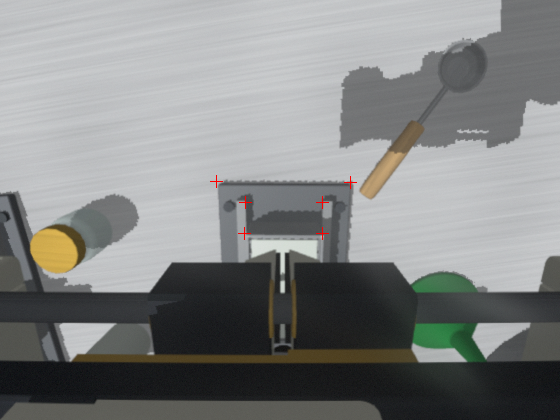

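The prediction matches within about 2 px: bed corners at (219,184) and (352,183), mould near edge at row 236. Next I descend and start pushing.

drive_tool:
  increments:
    - {"grip": 1, "tx": 0, "ty": 0, "tz": -0.12, "turn": 0}
    - {"grip": 1, "tx": 0, "ty": 0, "tz": -0.24, "turn": 0}
    - {"grip": 1, "tx": 0, "ty": 0, "tz": -0.36, "turn": 0}
    - {"grip": 1, "tx": 0, "ty": 0, "tz": -0.44, "turn": 0}
    - {"grip": 1, "tx": 0, "ty": 0, "tz": -0.485, "turn": 0}
    - {"grip": 1, "tx": 0, "ty": 0, "tz": -0.485, "turn": 0}
    - {"grip": 1, "tx": 0.02, "ty": -0.003, "tz": -0.485, "turn": 0}
    - {"grip": 1, "tx": 0.04, "ty": -0.006, "tz": -0.485, "turn": 0}
    - {"grip": 1, "tx": 0.052, "ty": -0.008, "tz": -0.485, "turn": 0}
    - {"grip": 1, "tx": 0.064, "ty": -0.01, "tz": -0.485, "turn": 0}
    - {"grip": 1, "tx": 0.076, "ty": -0.011, "tz": -0.485, "turn": 0}
    - {"grip": 1, "tx": 0.088, "ty": -0.013, "tz": -0.485, "turn": 0}
    - {"grip": 1, "tx": 0.1, "ty": -0.015, "tz": -0.485, "turn": 0}
    - {"grip": 1, "tx": 0.112, "ty": -0.017, "tz": -0.485, "turn": 0}
    - {"grip": 1, "tx": 0.124, "ty": -0.019, "tz": -0.485, "turn": 0}

```text
clock: 2.9
position: [0.498, 0.2226, 0.0318]
ee_rot: [-0.229, -3.128, 0.003]
force: [-9.9, 1.5, 7.1]
width: 0.005
```

drive_tool:
  increments:
    - {"grip": 1, "tx": 0.012, "ty": -0.002, "tz": 0, "turn": 0}
    - {"grip": 1, "tx": 0.024, "ty": -0.004, "tz": 0, "turn": 0}
    - {"grip": 1, "tx": 0.036, "ty": -0.005, "tz": 0, "turn": 0}
    - {"grip": 1, "tx": 0.048, "ty": -0.007, "tz": 0, "turn": 0}
    - {"grip": 1, "tx": 0.06, "ty": -0.009, "tz": 0, "turn": 0}
    - {"grip": 1, "tx": 0.072, "ty": -0.011, "tz": 0, "turn": 0}
    - {"grip": 1, "tx": 0.082, "ty": -0.012, "tz": 0, "turn": 0}
    - {"grip": 1, "tx": 0.09, "ty": -0.0135, "tz": 0, "turn": 0}

```text
clock: 3.7
position: [0.5316, 0.2177, 0.0317]
ee_rot: [-0.227, -3.123, 0.004]
force: [-10.2, 1.6, 7.5]
width: 0.006
```

drive_tool:
  increments:
    - {"grip": 1, "tx": 0.008, "ty": -0.001, "tz": 0, "turn": 0}
    - {"grip": 1, "tx": 0.014, "ty": -0.002, "tz": 0, "turn": 0}
    - {"grip": 1, "tx": 0.02, "ty": -0.003, "tz": 0, "turn": 0}
    - {"grip": 1, "tx": 0.025, "ty": -0.004, "tz": 0, "turn": 0}

```text
clock: 4.1
position: [0.5391, 0.2166, 0.0315]
ee_rot: [-0.225, -3.119, 0.004]
force: [-8.8, 1.3, 5.2]
width: 0.004
```

drive_tool:
  increments:
    - {"grip": 1, "tx": 0.006, "ty": -0.001, "tz": 0, "turn": 0}
    - {"grip": 1, "tx": 0.012, "ty": -0.002, "tz": 0, "turn": 0}
    - {"grip": 1, "tx": 0.018, "ty": -0.003, "tz": 0, "turn": 0}

```text
clock: 4.4
position: [0.5421, 0.2163, 0.0313]
ee_rot: [-0.222, -3.111, 0.005]
force: [-19.9, 2.5, 16.9]
width: 0.003
```

drive_tool:
  increments:
    - {"grip": 1, "tx": 0.015, "ty": -0.002, "tz": 0, "turn": 0}
    - {"grip": 1, "tx": 0.015, "ty": -0.002, "tz": 0, "turn": 0}
    - {"grip": 1, "tx": 0.015, "ty": -0.002, "tz": 0, "turn": 0}

```text
clock: 4.7
position: [0.5419, 0.2163, 0.031]
ee_rot: [-0.218, -3.101, 0.008]
force: [-20.6, 0.9, 16.4]
width: 0.006
```

The arm stopped at local x = -74.5 mm with 20 N and did not move further over three rows. That is exactly the predicted home position (-65 mm minus half a finger). Next I back off and go to the lever's -y side.

drive_tool:
  increments:
    - {"grip": 1, "tx": -0.05, "ty": 0.007, "tz": 0, "turn": 0}
    - {"grip": 1, "tx": -0.148, "ty": 0.022, "tz": 0, "turn": 0}
    - {"grip": 1, "tx": -0.148, "ty": 0.022, "tz": 0.1, "turn": 0}
    - {"grip": 1, "tx": -0.148, "ty": 0.022, "tz": 0.22, "turn": 0}
    - {"grip": 1, "tx": -0.148, "ty": 0.022, "tz": 0.34, "turn": 0}
    - {"grip": 1, "tx": -0.148, "ty": 0.022, "tz": 0.46, "turn": 0}
    - {"grip": 1, "tx": -0.148, "ty": 0.0, "tz": 0.57, "turn": 0}
    - {"grip": 1, "tx": -0.13, "ty": -0.06, "tz": 0.67, "turn": 0}
    - {"grip": 1, "tx": -0.1, "ty": -0.16, "tz": 0.67, "turn": 0}
    - {"grip": 1, "tx": -0.05, "ty": -0.265, "tz": 0.67, "turn": 0}
    - {"grip": 1, "tx": 0.05, "ty": -0.265, "tz": 0.67, "turn": 0}
    - {"grip": 1, "tx": 0.1475, "ty": -0.265, "tz": 0.67, "turn": 0}
    - {"grip": 1, "tx": 0.1475, "ty": -0.265, "tz": 0.67, "turn": 0}
    - {"grip": 1, "tx": 0.1475, "ty": -0.265, "tz": 0.67, "turn": 0}

```text
clock: 6.1
position: [0.6011, 0.1099, 0.2983]
ee_rot: [-0.219, -3.1, 0.009]
force: [-0.4, 0.7, -0.6]
width: 0.007
```

```bash
python3 - <<'E'
from h import *
o=observe(); r=R.from_rotvec(o['ee_rot']).as_matrix(); print(o['position'],r.round(3),o['force'])
b=cv2.resize(get_image("scene")[130:300,130:410],None,fx=2.8,fy=2.8,interpolation=cv2.INTER_CUBIC)[...,::-1]
cv2.imwrite("pics/s2.png",b)
E
```

```text
[0.60105692 0.1099124  0.2982961 ] [[-0.99   0.14  -0.035]
 [ 0.14   0.99  -0.003]
 [ 0.034 -0.008 -0.999]] [-0.37824589  0.70501242 -0.62351009]
```

View pics/s2.png

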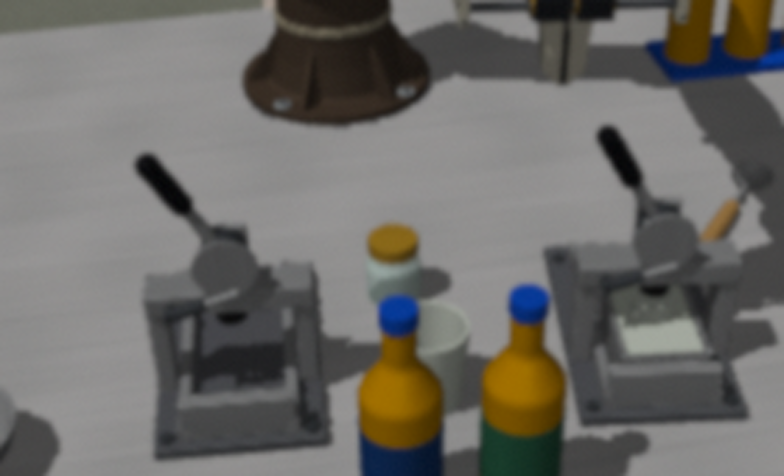

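The press_a lever stands open at about (615,150) in the crop. The mould's white top reaches the back stop. The tool is beside the lever, so I lower it and push.

drive_tool:
  increments:
    - {"grip": 1, "tx": 0, "ty": 0, "tz": -0.1, "turn": 0}
    - {"grip": 1, "tx": 0, "ty": 0, "tz": -0.183, "turn": 0}
    - {"grip": 1, "tx": 0, "ty": 0, "tz": -0.183, "turn": 0}
    - {"grip": 1, "tx": 0.003, "ty": 0.02, "tz": -0.183, "turn": 0}
    - {"grip": 1, "tx": 0.006, "ty": 0.04, "tz": -0.183, "turn": 0}
    - {"grip": 1, "tx": 0.009, "ty": 0.06, "tz": -0.183, "turn": 0}
    - {"grip": 1, "tx": 0.012, "ty": 0.08, "tz": -0.183, "turn": 0}
    - {"grip": 1, "tx": 0.015, "ty": 0.1, "tz": -0.183, "turn": 0}

```text
clock: 6.95
position: [0.6087, 0.147, 0.2295]
ee_rot: [-0.224, -3.105, 0.012]
force: [-1.2, -9.5, 10.4]
width: 0.003
```

drive_tool:
  increments:
    - {"grip": 1, "tx": 0.003, "ty": 0.02, "tz": -0.01, "turn": 0}
    - {"grip": 1, "tx": 0.006, "ty": 0.04, "tz": -0.01, "turn": 0}
    - {"grip": 1, "tx": 0.009, "ty": 0.06, "tz": -0.01, "turn": 0}
    - {"grip": 1, "tx": 0.012, "ty": 0.08, "tz": -0.01, "turn": 0}
    - {"grip": 1, "tx": 0.015, "ty": 0.1, "tz": -0.01, "turn": 0}
    - {"grip": 1, "tx": 0.018, "ty": 0.12, "tz": -0.01, "turn": 0}
    - {"grip": 1, "tx": 0.021, "ty": 0.14, "tz": -0.013, "turn": 0}

```text
clock: 7.65
position: [0.619, 0.2025, 0.2277]
ee_rot: [-0.226, -3.11, 0.012]
force: [0.7, -5.0, 6.1]
width: 0.007
```

drive_tool:
  increments:
    - {"grip": 1, "tx": 0.002, "ty": 0.02, "tz": -0.005, "turn": 0}
    - {"grip": 1, "tx": 0.003, "ty": 0.04, "tz": -0.01, "turn": 0}
    - {"grip": 1, "tx": 0.005, "ty": 0.06, "tz": -0.018, "turn": 0}
    - {"grip": 1, "tx": 0.007, "ty": 0.08, "tz": -0.026, "turn": 0}
    - {"grip": 1, "tx": 0.01, "ty": 0.1, "tz": -0.036, "turn": 0}
    - {"grip": 1, "tx": 0.012, "ty": 0.115, "tz": -0.05, "turn": 0}
    - {"grip": 1, "tx": 0.014, "ty": 0.13, "tz": -0.062, "turn": 0}
    - {"grip": 1, "tx": 0.016, "ty": 0.145, "tz": -0.074, "turn": 0}

```text
clock: 8.45
position: [0.6249, 0.2617, 0.1974]
ee_rot: [-0.224, -3.109, 0.011]
force: [-0.1, -0.1, 0.4]
width: 0.004
```

The force has dropped to zero past the dead point, so the lever has probably snapped over. I'll withdraw upward and check.

drive_tool:
  increments:
    - {"grip": 1, "tx": 0, "ty": 0, "tz": 0.12, "turn": 0}
    - {"grip": 1, "tx": 0, "ty": 0, "tz": 0.24, "turn": 0}
    - {"grip": 1, "tx": 0, "ty": 0, "tz": 0.3, "turn": 0}
    - {"grip": 1, "tx": -0.12, "ty": 0, "tz": 0.3, "turn": 0}
    - {"grip": 1, "tx": -0.24, "ty": 0, "tz": 0.3, "turn": 0}
    - {"grip": 1, "tx": -0.36, "ty": 0, "tz": 0.3, "turn": 0}
    - {"grip": 1, "tx": -0.48, "ty": 0, "tz": 0.3, "turn": 0}
    - {"grip": 1, "tx": -0.5, "ty": 0, "tz": 0.3, "turn": 0}
    - {"grip": 1, "tx": -0.5, "ty": 0, "tz": 0.3, "turn": 0}
    - {"grip": 1, "tx": -0.5, "ty": 0, "tz": 0.3, "turn": 0}

```text
clock: 9.45
position: [0.4259, 0.2618, 0.3175]
ee_rot: [-0.225, -3.11, 0.011]
force: [-0.5, -0.0, -0.5]
width: 0.005
```

```bash
python3 - <<'E'
from h import *
p=[.6156,.2059,-.149]
s=get_image("scene")[...,::-1].copy(); t=get_image("top")[...,::-1].copy()
a=np.radians(80); L=pw([[0,.108*np.sin(a),.15+.108*np.cos(a)],[-.065,0,.059],[-.065,.04,.059],[-.065,-.04,.059],[0,0,.071]],p)
print(proj("scene",L),proj("top",L))
cs=cv2.resize(s[130:330,160:460],None,fx=2,fy=2,interpolation=cv2.INTER_CUBIC)
ct=cv2.resize(t[165:265,150:290],None,fx=4.3,fy=4.3,interpolation=cv2.INTER_CUBIC)
cv2.imwrite("pics/s3.png",cs); cv2.imwrite("pics/t3.png",cv2.convertScaleAbs(ct,alpha=1.5))
E
```

```text
[[408.90146233 202.50773548]
 [357.02843996 224.39481116]
 [371.63181365 223.86219464]
 [342.34111071 224.92541013]
 [362.35115823 235.67665135]] [[175.04111201 188.68767199]
 [209.14816233 220.5255664 ]
 [197.55238341 218.43984518]
 [220.80525634 222.61715787]
 [212.58067379 201.07578218]]
```

View pics/s3.png

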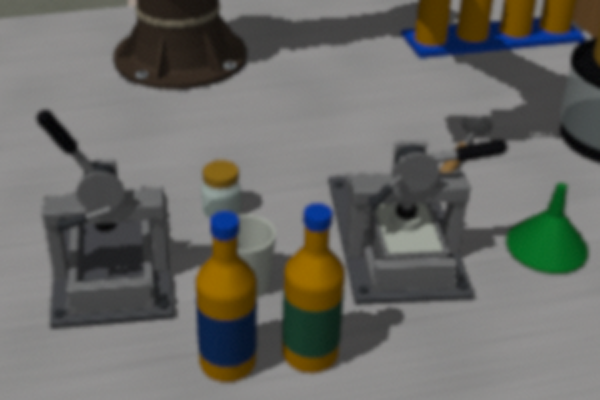

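View pics/t3.png

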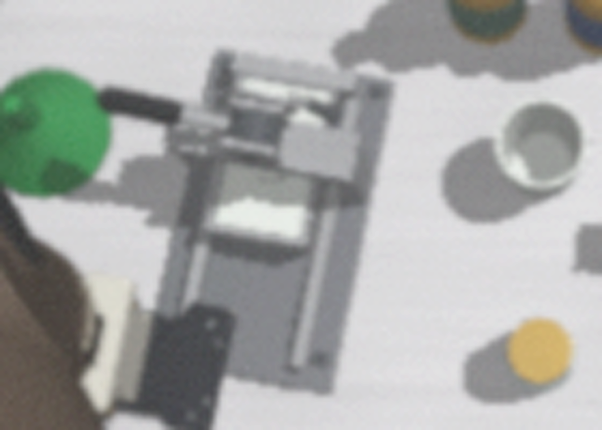

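Every check agrees. The lever tip is seen at (500,148) against (498,145) predicted for lock. The mould's near edge runs (207,232)–(303,245) against (204,230)–(304,248) predicted for home. Handing in.

```bash
python3 -c "
from cell import *
print(observe()['force']); print(sign_off())"
```

```text
[-0.34281052 -0.14371364  0.50499793]
the job is handed in; nothing more can be done
None
```

The mould is home against press_a's back stop (the left press) and its lever is locked. I signed off at about 9.6 s of the 53 s allowed, with the arm clear of everything.

- **Mould:** I pushed it about 60 mm with the shut fingers. It stopped dead at the predicted position, with 20 N along the push and no movement over three more rows. The final top picture shows its near edge within about 1 px of where home should be. While pushing, the force sensor also read 5–17 N upward on the fingers, which I did not explain. The pictures show no tipping.
- **Lever:** I pushed it over from its -y side, and the force fell to zero past the dead point. In the final scene picture its tip is within about 2 px of the locked (80°) position.
- **Everything else:** press_b is still open, and the bystanders look unmoved where the final pictures show them. I did not measure them again, and the bowl and most of the spoon were outside or hidden in those crops.
- **Failed along the way:** My first move call was refused for missing fields, and nothing moved. No check disagreed.

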